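# Slide the drain lock nut onto the checking pin

## Task

On the sorting table stands a wooden checking fixture with a raised deck and, just beyond the deck's edge, an upright steel pin in a lower nest. Two grey plastic drain fittings of the same outline lie on the deck: slide the open lock nut, the one with the hole through it, along the deck and over the edge until its hole drops over the pin and it lies flat in the nest. Do not lift it, only nudge or drag it along, and leave the closed blanking cap where it lies.

Things in the scene. Friction and masses are not known exactly. Their poses are not given: they have to be found in the camera images.
- nut_center (a point): the lock nut: a grey plastic ring 82 mm in outer diameter (84 over fine ribs), 22 mm tall, with a round 46 mm hole right through, about 100 g, lying flat and loose on the deck. The point is its centre, on its axis and half-way up (11 mm above its underside); z is its axis.
- cap_center (a point): the blanking cap: grey plastic, same outline and height as the nut but closed on top (no hole), flat and loose on the deck to one side of the nut or the other, centres 115 to 150 mm apart. The point is its centre, half-way up; z is its axis.
- pin_top (a point): centre of the top of the fixed upright steel pin, 26 mm in diameter, top bevelled, 36.5 mm above the table. It stands in a flat plywood nest 12 mm above the table; a nut seated there has its centre 23 mm above the table, 10 mm clear of the pin all round. Axes: z up, +y towards the deck. Two smaller rings lying in the nest, 100 mm to either side (x), lower than the deck, are not part of the job.
- deck_edge (a point): middle of the edge of the raised wooden deck that faces the pin, on its top, 38 mm above the table (1.5 mm above the pin's top) and 48 mm from the pin axis. The flat, rimless deck runs 167 mm from here in +y and 130 mm to either side in x. A nut pushed over the edge straight at the pin rides with its front on the pin's top, then drops 26 mm when its hole is over the pin.

How it is judged:
By the outcome, as a careful person would: the job done as asked, in the order asked, and still so for the second after the job is handed in, with the robot touching nothing.
It also fails if it takes over 32 s, if anything falls off the work surface, if the arm or the gripper's body presses on something with over 40 N, if the wrist force passes 120 N, or if a joint passes its speed limit or range.

## Robot

A 6-joint arm with a two-finger parallel gripper is mounted at the origin on the work surface. World frame = base frame: x ahead of the robot, y to its left, z up, the work surface at z = 0. Lengths are in m, angles in rad, forces in N, time in s.
With the tool pointing down it reaches from about 0.325 to 0.925 m from the base axis. Payload 3.1 kg.
Tool frame: the origin (TCP) lies at the very end of the fingers, on their centre line; the grasp point (between the pads) lies robot.tcp_to_grasp behind it (robot.tcp_to_grasp is the distance from the TCP to the grasp point, in m); z points along the fingers, y is the direction in which the jaws open and shut (so a half turn about z gives the same grasp; the last joint's range is limited). The gripper opens to 85 mm and grips with 20 to 120 N. Pads are 22 mm wide; open, the fingers measure 114 mm over their backs; the gripper's body (76 mm by 85 mm) begins 54 mm behind the grasp point. The pads swing forward as they close: fully open they stand 13 mm farther back than shut.
Start: joints at [-1.401, 0.217, 1.613, -0, 1.311, -0.112], TCP at [0.174, -0.6, 0.231] pointing down, gripper open.
Joint ranges: [-2.75, 2.75], [-0.78, 2.1], [0.31, 2.55], [-1.13, 4.27], [0.13, 2.63], [-2.58, 2.58]. Speed limits (rad/s): [2.79, 2.79, 3.14, 3.14, 3.14, 3.14].

## Interface

Orientations are given as a rotation vector (axis times angle).
In Python, from station import robot gives the robot as it stands. The module is installed in compiled form; this text tells all that it offers.
- The arm moves only by the tool move_arm, never from a script. Its argument "plan" is a list of rows, each a list of 3 entries, a list of its own where there are three numbers: the shift along the tool's x, y, z in cm, then the turn about the tool's z in rad, then the opening, from -1 (shut) to 1 (fully open). A call has 1 to 5 rows; each row shifts and turns the pose as measured when the row begins, along the tool's axes as they then stand; what a row does not reach is not made up. A row lasts 1/8 s, in which the tool goes at most 62.5 mm and 10.7 degrees, less where a joint would pass 70% of its speed; a pose out of reach is approached as far as the arm can. A call is refused whole if a number of a shift passes 6.25 or a number of a turn 0.188, either way. A call with a gripper value outside its range is refused whole. The fingers move at their own pace and stop on an object; "newtons" is the grip in N (left out, the last holds). Time passes only in rows, so rows that do not move let the fingers close. It gives the time, the measured TCP pose, the force and the opening at its end, in the units of the state.
- robot.get_state(): the state, without advancing time (a new reading comes with each control period).
- robot.grab_frame(name): name is "scene" or "top"; returns the picture (384x512x3 uint8, red, green, blue); there is no depth.
- robot.camera_info(name): a dict with "fx", "fy", "cx", "cy" (pixels), "rvec" (rotation vector, rad) and "tvec" (3), from world to camera coordinates, as OpenCV has them. Camera axes: x right, y down, z forward; pixel columns grow to the right and rows downward; lengths in m; the calibration is good to about 2 mm. A picture is of the moment at which its call begins. camera_info takes no time and is no camera call.
- robot.close_job(): hands the job in, once; it reports no verdict.
The state is a dict: "time_s": time; "qpos": joint angles; "qvel": joint speeds; "joint_torque": joint torques, N m; "tool_pos": TCP position; "orientation": TCP orientation; "wrist_force": force on the tool from outside, world axes, zero at the start; "ft_torque": the same for the moment, N m; "opening": opening from 0.0 (shut) to 1.0 (fully open).
Only numpy, scipy, OpenCV 4.12 (cv2) and the standard library are available. Lean on these libraries where they do the work, as an engineer would, in place of code of your own. Each camera call takes 0.05 s, during which the arm holds its last target.

## Working session

There is one attempt and no reset: what is moved stays moved. The work goes in short steps, Python scripts to look and compute and a tool call to move; the robot and the scene stay as the last step left them, time stands still between calls to the robot, and variables do not carry over. Pictures are saved under pics/ and viewed, and the job is handed in when it is done.

Besides the shell and the picture viewer there is one more tool, called as name([rows], argument=value, ...), one row to a line, values as JSON. move_arm: Moves the arm, as the interface text tells. Its arguments: {"type":"object","properties":{"plan":{"type":"array"},"newtons":{"type":"number"}},"required":["plan"]}

```bash
mkdir -p pics; python3 - <<'E'
from station import robot
import cv2
for n in("scene","top"):
    f=robot.grab_frame(n); cv2.imwrite(f"pics/{n}0.png",f[:,:,::-1]); print(n,robot.camera_info(n))
s=robot.get_state(); print(s, robot.tcp_to_grasp)
E
```

```text
scene {'fx': 380.92122917078603, 'fy': 380.92122917078603, 'cx': 254.8539700912079, 'cy': 186.30256578476164, 'rvec': array([ 2.40214168,  0.96327541, -0.26603965]), 'tvec': array([-0.41694867, -0.26397808,  0.90671689])}
top {'fx': 401.3863851473395, 'fy': 401.3863851473395, 'cx': 257.71678521205223, 'cy': 190.4325262620373, 'rvec': array([ 2.10449017, -2.13637511,  0.17365945]), 'tvec': array([0.05110508, 0.58816288, 0.63047715])}
{'time_s': 0.1, 'qpos': array([-1.40121645e+00,  2.17667306e-01,  1.61481805e+00, -2.53851471e-05,
        1.31126724e+00, -1.12180233e-01]), 'qvel': array([-0.00011879, -0.00086504, -0.00453363,  0.00090164, -0.00101643,
        0.0022397 ]), 'joint_torque': array([-6.59750676e-04, -3.98077869e+01, -3.04971099e+01, -1.14672143e-04,
        4.20427445e-03, -2.82433967e-05]), 'tool_pos': array([ 0.17367896, -0.59961001,  0.23008273]), 'orientation': array([-3.10832988e+00, -4.40832278e-01,  1.35779576e-04]), 'wrist_force': array([-0.51244382, -0.09416164,  0.74837894]), 'ft_torque': array([-0.0125357 , -0.00211036,  0.05904871]), 'opening': 1.0024451445214344} 0.0187
```

View pics/scene0.png

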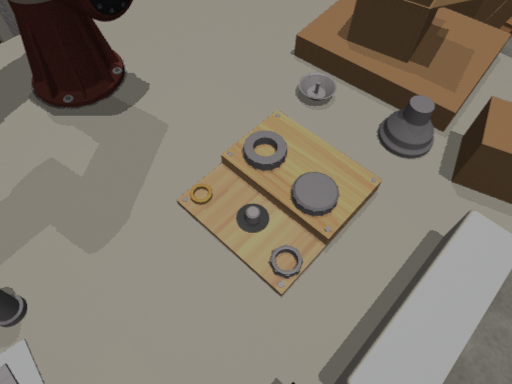

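View pics/top0.png

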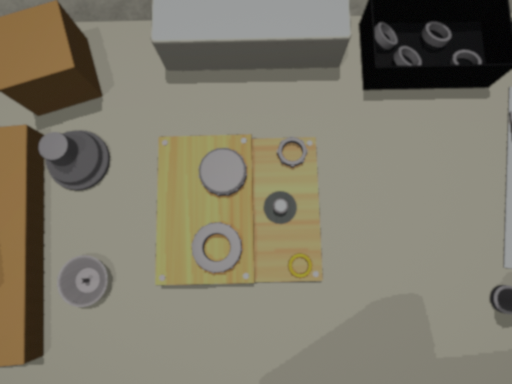

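The scene shows the nut at about (265,150), the cap at (315,193) and the pin at (253,213). In the top view they are at (217,247), (222,171) and (280,206).

```bash
cat > h.py <<'E'
import cv2,numpy as np
from station import robot
def cam(n):
    c=robot.camera_info(n);R=cv2.Rodrigues(np.array(c['rvec']))[0]
    return c,R,np.array(c['tvec'])
def ray(n,uv,z):
    c,R,t=cam(n);d=R.T@np.array([(uv[0]-c['cx'])/c['fx'],(uv[1]-c['cy'])/c['fy'],1.]);o=-R.T@t
    return o+d*(z-o[2])/d[2]
def proj(n,p):
    c,R,t=cam(n);q=R@np.array(p)+t
    return np.array([c['cx']+c['fx']*q[0]/q[2],c['cy']+c['fy']*q[1]/q[2]])
E
python3 - <<'E'
from h import *
im=cv2.imread('pics/top0.png'); hsv=cv2.cvtColor(im,cv2.COLOR_BGR2HSV)
x0,y0,x1,y1=150,125,330,295
m=((hsv[:,:,1]<70)).astype(np.uint8)*255
k=np.zeros_like(m);k[138:282,160:318]=m[138:282,160:318]
cs,h=cv2.findContours(k,cv2.RETR_CCOMP,cv2.CHAIN_APPROX_NONE)
for c,hh in zip(cs,h[0]):
    if cv2.contourArea(c)>60:
        e=cv2.fitEllipse(c);print(cv2.contourArea(c),e,hh[3],cv2.boundingRect(c))
        print([ray('top',e[0],z)[:2].round(4) for z in(.012,.0365,.049,.06)])
for uv in [(165,142),(243,141),(163,278),(246,276)]: print(uv,ray('top',uv,.038).round(4))
for n,b in(('top',(150,125,180,170)),('scene',(170,100,220,190))):
    x,y,w,hh=b;i=cv2.imread(f'pics/{n}0.png')[y:y+hh,x:x+w]
    cv2.imwrite(f'pics/{n}0c.png',cv2.resize(i,None,fx=3,fy=3,interpolation=cv2.INTER_CUBIC))
E
```

```text
1937.0 ((216.12054443359375, 247.03758239746094), (49.495357513427734, 49.926048278808594), 22.95265007019043) -1 (191, 222, 51, 51)
[array([0.496 , 0.1177]), array([0.495 , 0.1148]), array([0.4945, 0.1133]), array([0.494, 0.112])]
597.5 ((216.43362426757812, 246.96759033203125), (27.01511001586914, 28.2738094329834), 22.80659294128418) 6 (203, 233, 28, 29)
[array([0.4961, 0.1171]), array([0.4951, 0.1142]), array([0.4946, 0.1127]), array([0.4941, 0.1114])]
821.5 ((279.7419738769531, 206.73306274414062), (32.17319107055664, 32.60564041137695), 125.09561920166016) -1 (263, 190, 34, 34)
[array([0.566 , 0.0038]), array([0.5626, 0.0048]), array([0.5609, 0.0053]), array([0.5593, 0.0057])]
1741.0 ((222.1634063720703, 171.08692932128906), (46.85113525390625, 47.37146759033203), 118.2448501586914) -1 (198, 147, 49, 49)
[array([0.6333, 0.1073]), array([0.6276, 0.1047]), array([0.6247, 0.1034]), array([0.6221, 0.1023])]
659.0 ((291.7476806640625, 151.05068969726562), (28.68266487121582, 29.817167282104492), 110.6925048828125) -1 (276, 138, 32, 29)
[array([ 0.6688, -0.0207]), array([ 0.6619, -0.0189]), array([ 0.6584, -0.0179]), array([ 0.6553, -0.0171])]
311.5 ((291.7317810058594, 150.99111938476562), (19.269289016723633, 20.795120239257812), 100.33438110351562) 13 (281, 141, 22, 21)
[array([ 0.6689, -0.0206]), array([ 0.662 , -0.0188]), array([ 0.6585, -0.0179]), array([ 0.6554, -0.0171])]
(165, 142) [0.6824 0.2071 0.038 ]
(243, 141) [0.6816 0.0675 0.038 ]
(163, 278) [0.4446 0.2038 0.038 ]
(246, 276) [0.446  0.0641 0.038 ]
```

View pics/top0c.png

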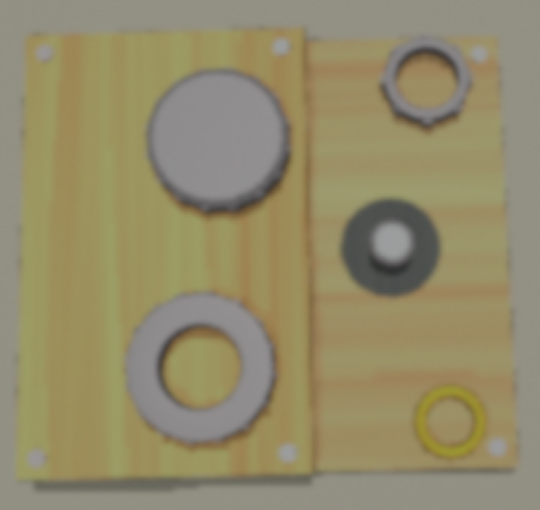

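View pics/scene0c.png

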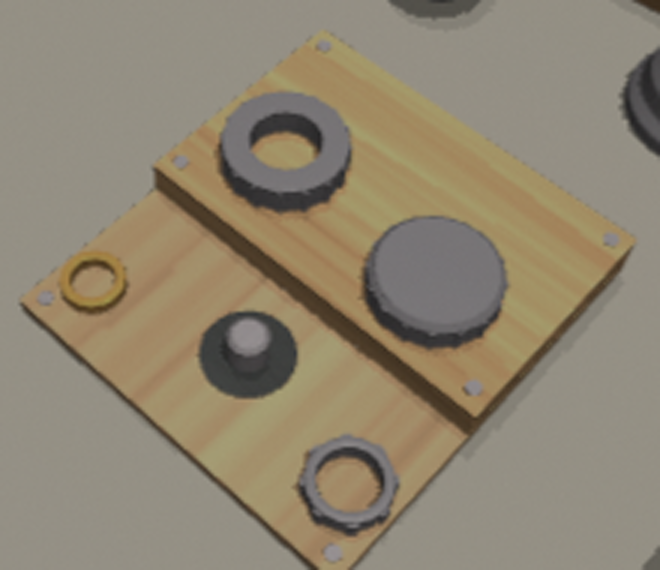

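```bash
python3 - <<'E'
from h import *
for n,rois in (('top',{'nut':(185,215,60,62),'cap':(192,140,60,62),'pin':(270,195,22,18),'disc':(260,186,40,40)}),('scene',{'nut':(238,128,55,45),'cap':(288,168,56,50),'pin':(243,203,20,16)})):
    im=cv2.imread(f'pics/{n}0.png'); hsv=cv2.cvtColor(im,cv2.COLOR_BGR2HSV)
    for o,(x,y,w,h) in rois.items():
        s=hsv[y:y+h,x:x+w]; 
        vt={'disc':(0,256),'pin':(120,256)}.get(o,(95,256))
        m=((s[:,:,1]<75)&(s[:,:,2]>=vt[0])&(s[:,:,2]<vt[1])).astype(np.uint8)
        m=cv2.resize(m*255,None,fx=1,fy=1)
        cs,_=cv2.findContours(m,cv2.RETR_EXTERNAL,cv2.CHAIN_APPROX_NONE)
        c=max(cs,key=cv2.contourArea); c=cv2.convexHull(c) if o in('nut','cap') else c
        e=cv2.fitEllipse(c);uv=(e[0][0]+x,e[0][1]+y)
        z={'pin':.0365,'disc':.012}.get(o,.06)
        # ground-plane circle fit
        P=np.array([ray(n,(q[0][0]+x,q[0][1]+y),z)[:2] for q in c]);cc,r=cv2.minEnclosingCircle((P*1000).astype(np.float32))
        A=np.c_[2*P,np.ones(len(P))];k=np.linalg.lstsq(A,(P**2).sum(1),rcond=None)[0]
        print(n,o,np.round(uv,1),ray(n,uv,z)[:2].round(4),'circ',k[:2].round(4),np.sqrt(k[2]+k[0]**2+k[1]**2).round(4), np.median(s[m>0],axis=0))
# edge in top
hsv=cv2.cvtColor(cv2.imread('pics/top0.png'),cv2.COLOR_BGR2HSV)
print(hsv[200,246:264,2],hsv[240,246:264,2])
E
```

```text
top nut [216.  246.9] [0.4942 0.1121] circ [0.4946 0.1121] 0.0418 [ 23.   4. 141.]
top cap [221.6 170.5] [0.6231 0.1032] circ [0.6235 0.1031] 0.0412 [150.   4. 143.]
top pin [280.3 205.1] [0.5655 0.0037] circ [0.5655 0.0037] 0.0102 [ 90.   3. 153.]
top disc [279.8 206. ] [0.5674 0.0037] circ [0.5678 0.0037] 0.0304 [60. 10. 83.]
scene nut [264.9 146.6] [0.4947 0.1104] circ [0.4939 0.1114] 0.0407 [160.   7. 119.]
scene cap [315.5 190.9] [0.6257 0.0991] circ [0.6248 0.1   ] 0.0405 [160.   6. 119.]
scene pin [252.6 211.8] [0.5663 0.0019] circ [0.5663 0.0019] 0.0102 [174.  10. 144.]
[157 156 157 157 156 150 142 147 154 156 156 156 157 156 156 156 156 151] [156 157 157 156 156 155 147 136 142 152 155 156 156 157 156 156 156 157]
```

move_arm([
  [[0,0,-2],0.15,-1],
  [[0,0,-2],0.132,-1],
  [[2.4,-5.4,0],0,-1],
  [[2.4,-5.4,0],0,-1],
  [[2.4,-5.4,0],0,-1],
])

```text
time_s: 0.72
tool_pos: [0.247, -0.4358, 0.2679]
orientation: [-3.133, 0.025, 0.002]
wrist_force: [-0.0, 0.3, 0.2]
opening: 0.001
```

move_arm([
  [[2.4,-5.4,0],0,-1],
  [[2.4,-5.4,0],0,-1],
  [[2.4,-5.4,0],0,-1],
  [[2.4,-5.4,0],0,-1],
  [[2.4,-5.4,0],0,-1],
])

```text
time_s: 1.35
tool_pos: [0.3731, -0.1579, 0.2683]
orientation: [-3.131, 0.031, 0.0]
wrist_force: [1.0, 0.0, 0.2]
opening: -0.004
```

move_arm([
  [[2.4,-5.4,0],0,-1],
  [[2.4,-5.4,0],0,-1],
  [[2.4,-5.4,0],0,-1],
  [[2,-4,4],0,-1],
  [[0,0,3],0,-1],
])

```text
time_s: 1.98
tool_pos: [0.4737, 0.0541, 0.2013]
orientation: [-3.131, 0.021, -0.015]
wrist_force: [-0.3, -0.5, -0.8]
opening: -0.0
```

move_arm([
  [[1.0,-2.9,4],0,-1],
  [[1.0,-2.9,4],0,-1],
  [[0,0,3],0,-1],
  [[0,0,0],0,-1],
])

```text
time_s: 2.48
tool_pos: [0.4927, 0.1157, 0.0851]
orientation: [-3.133, 0.017, -0.004]
wrist_force: [0.2, 0.4, 0.1]
opening: 0.003
```

```bash
python3 - <<'E'
from h import *
s=robot.get_state();print(s['tool_pos'],s['orientation'])
for n,b in(('top',(150,125,180,170)),('scene',(170,60,220,190))):
    x,y,w,hh=b;i=robot.grab_frame(n)[:,:,::-1].copy()
    print(n,proj(n,s['tool_pos']))
    cv2.imwrite(f'pics/{n}1.png',cv2.resize(i[y:y+hh,x:x+w],None,fx=3,fy=3,interpolation=cv2.INTER_CUBIC))
E
```

```text
[0.49267865 0.1157088  0.08512349] [-3.13267358  0.01676053 -0.00376391]
top [211.86341542 247.31122828]
scene [266.53509186 135.74801634]
```

View pics/scene1.png

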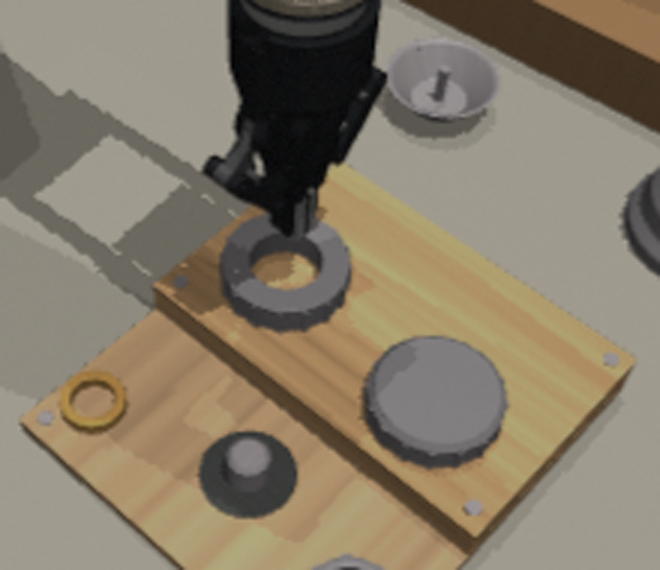

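View pics/top1.png

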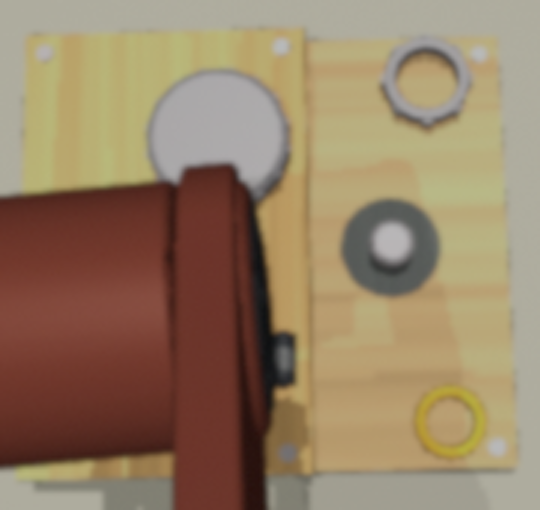

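The fingertips show at scene crop (290,232) against a predicted (290,227), just above the nut's hole. I'll centre them and lower them into the hole.

move_arm([
  [[0.2,0.37,1.5],0,-1],
  [[0,0,0.3],0,-1],
  [[0,0,0],0,-1],
])

```text
time_s: 2.95
tool_pos: [0.5013, 0.1111, 0.0732]
orientation: [-3.131, 0.021, -0.027]
wrist_force: [0.5, -0.1, -0.2]
opening: 0.004
```

move_arm([
  [[0,0,0],0,-1],
])

```text
time_s: 3.08
tool_pos: [0.5017, 0.1109, 0.0737]
orientation: [-3.131, 0.021, -0.028]
wrist_force: [-0.3, -0.5, 0.8]
opening: 0.002
```

```bash
python3 - <<'E'
from h import *
s=robot.get_state();print(s['tool_pos'],s['orientation'],s['qpos'],s['qvel'])
print(cv2.Rodrigues(s['orientation'])[0].round(3))
E
```

```text
[0.50168256 0.11091278 0.07371801] [-3.13121928  0.02114284 -0.0281333 ] [0.07573349 0.16850369 1.99931965 0.01060859 0.95504957 1.65398799] [-0.00287222 -0.00477239 -0.00466115  0.00127903 -0.0007323  -0.00079637]
[[ 1.    -0.013  0.018]
 [-0.014 -1.     0.01 ]
 [ 0.018 -0.01  -1.   ]]
```

move_arm([
  [[-0.7,0,0],0,-1],
  [[0,0,0],0,-1],
])

```text
time_s: 3.32
tool_pos: [0.4944, 0.111, 0.0741]
orientation: [-3.131, 0.021, -0.029]
wrist_force: [-0.2, -0.4, -0.2]
opening: 0.001
```

Good. Descend 3.1 cm (to z≈0.043) in steps.

move_arm([
  [[0,-0.1,1.0],0,-1],
  [[0,0,0.8],0,-1],
  [[0,0,0],0,-1],
])

```text
time_s: 3.7
tool_pos: [0.4944, 0.1124, 0.0547]
orientation: [-3.131, 0.021, -0.029]
wrist_force: [0.2, 1.0, 0.1]
opening: -0.002
```

move_arm([
  [[0,0,0.8],0,-1],
  [[0,0,0.25],0,-1],
  [[0,0,0],0,-1],
])

```text
time_s: 4.08
tool_pos: [0.4946, 0.1125, 0.043]
orientation: [-3.131, 0.021, -0.028]
wrist_force: [-0.1, -0.4, -0.0]
opening: 0.001
```

```bash
cat > look.py <<'E'
from h import *
import sys
s=robot.get_state();print(s['time_s'],s['tool_pos'],s['wrist_force'])
i=robot.grab_frame('scene')[:,:,::-1].copy()
cv2.imwrite(sys.argv[1],cv2.resize(i[60:250,170:390],None,fx=3,fy=3,interpolation=cv2.INTER_CUBIC))
E
python3 look.py pics/s2.png
```

```text
4.075 [0.49456502 0.11252857 0.04300132] [-0.05372993 -0.43461397 -0.00319044]
```

View pics/s2.png

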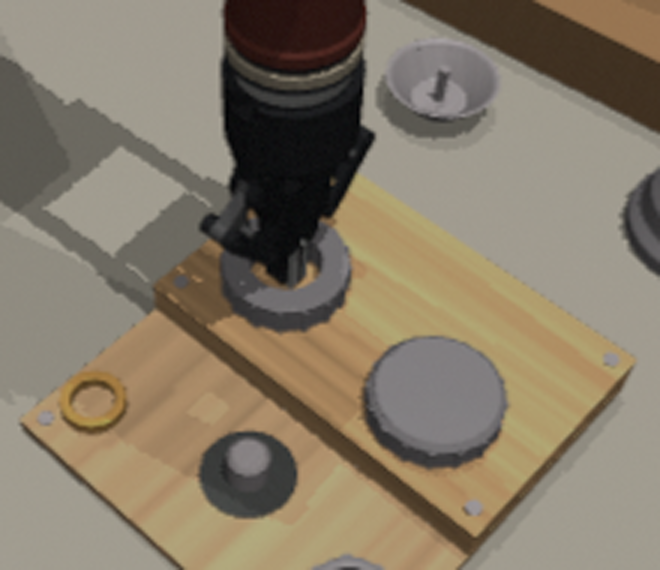

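The fingertips are in the hole with no contact force. Start the diagonal drag, which keeps clear of the cap.

move_arm([
  [[0.7,0.75,0],0,-1],
  [[0.7,0.75,0],0,-1],
  [[0.7,0.75,0],0,-1],
  [[0.7,0.75,0],0,-1],
  [[0,0,0],0,-1],
])

```text
time_s: 4.75
tool_pos: [0.5251, 0.0795, 0.0439]
orientation: [-3.131, 0.022, -0.03]
wrist_force: [0.7, -0.4, 0.6]
opening: -0.004
```

```bash
python3 look.py pics/s3.png
```

```text
4.75 [0.52505956 0.07952034 0.04392315] [ 0.66847668 -0.36568304  0.58453236]
```

View pics/s3.png

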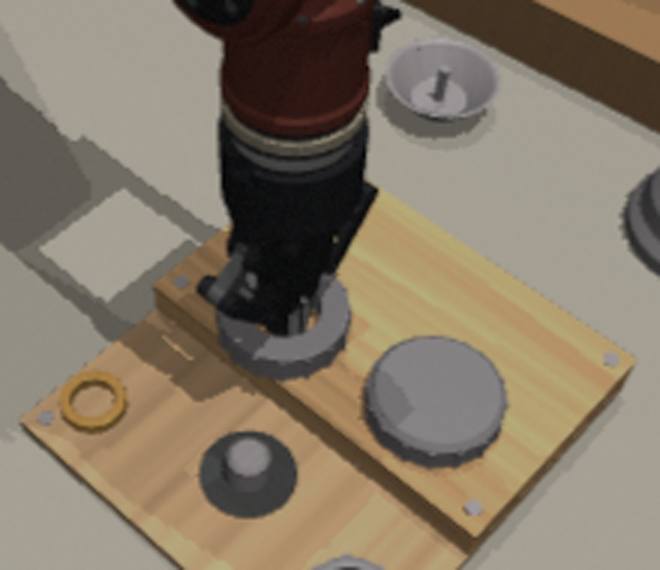

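```bash
python3 -c "
from h import *
print(ray('scene',(264.3,162.6),.06)-ray('scene',(264.9,146.6),.06))
for p in [(.545,.058),(.55,.053),(.552,.051),(.566,.003)]:
    q=proj('scene',(*p,.06)); print(p,(q-[170,60])*3)"
```

```text
[ 0.0246743  -0.02843737  0.        ]
(0.545, 0.058) [287.22023371 355.08354113]
(0.55, 0.053) [287.72923991 364.95890558]
(0.552, 0.051) [287.93446773 368.94058517]
(0.566, 0.003) [249.07055313 433.73405695]
```

move_arm([
  [[0.6,0.65,-0.02],0,-1],
  [[0.6,0.65,0],0,-1],
  [[0.6,0.6,0],0,-1],
  [[0.6,0.6,0],0,-1],
  [[0,0,0],0,-1],
])

```text
time_s: 5.42
tool_pos: [0.5496, 0.0529, 0.0441]
orientation: [-3.131, 0.021, -0.029]
wrist_force: [-1.2, -0.2, -0.0]
opening: 0.004
```

```bash
python3 look.py pics/s4.png
```

```text
5.425 [0.54960703 0.05294145 0.04409877] [-1.17473064 -0.24743666 -0.04971456]
```

View pics/s4.png

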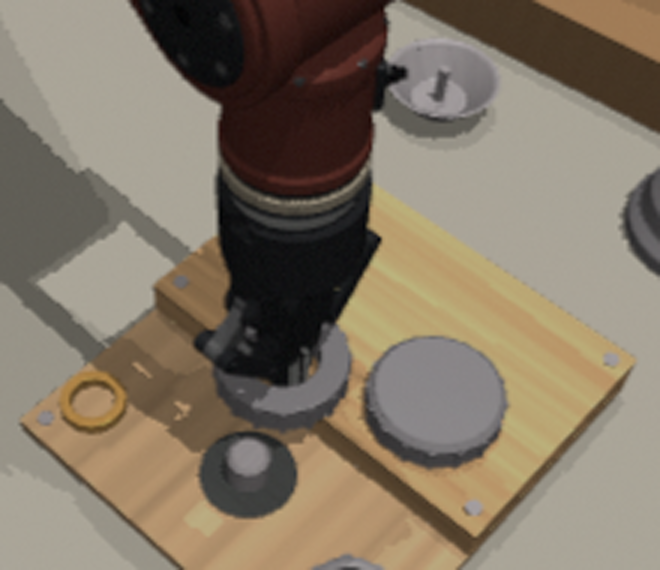

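move_arm([
  [[0.6,0.6,0],0,-1],
  [[0.6,0.65,0],0,-1],
  [[0,0,0],0,-1],
])

```text
time_s: 5.85
tool_pos: [0.5616, 0.0399, 0.044]
orientation: [-3.131, 0.02, -0.027]
wrist_force: [-0.1, -0.3, -0.3]
opening: 0.002
```

```bash
python3 look.py pics/s5.png
```

```text
5.85 [0.56162873 0.03985508 0.04395891] [-0.05138311 -0.26180101 -0.3431555 ]
```

View pics/s5.png

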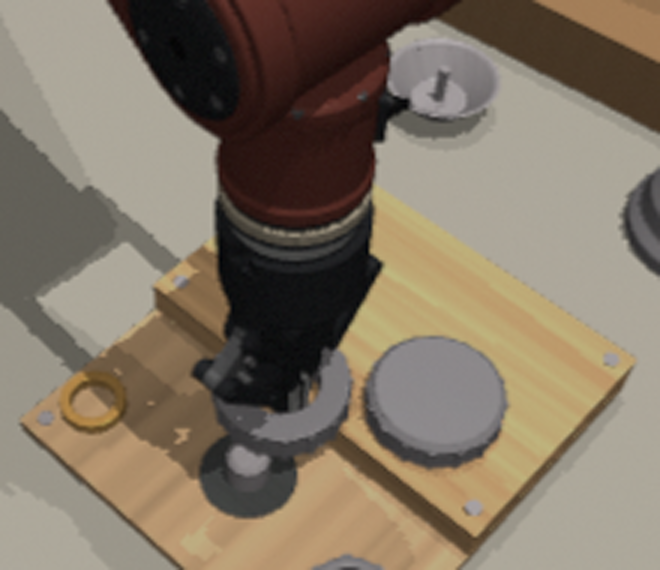

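The nut's front is over the pin and the cap gap is open. Now straight toward the pin.

move_arm([
  [[0.15,0.7,0],0,-1],
  [[0.15,0.7,0],0,-1],
  [[0.1,0.7,0],0,-1],
  [[0.0,0.5,0],0,-1],
  [[0,0,0],0,-1],
])

```text
time_s: 6.52
tool_pos: [0.5649, 0.0123, 0.0436]
orientation: [-3.13, 0.02, -0.026]
wrist_force: [-0.8, 0.3, -0.2]
opening: -0.001
```

```bash
python3 look.py pics/s6.png
```

```text
6.525 [0.56494143 0.01225136 0.04356601] [-0.80243734  0.25321962 -0.20417994]
```

View pics/s6.png

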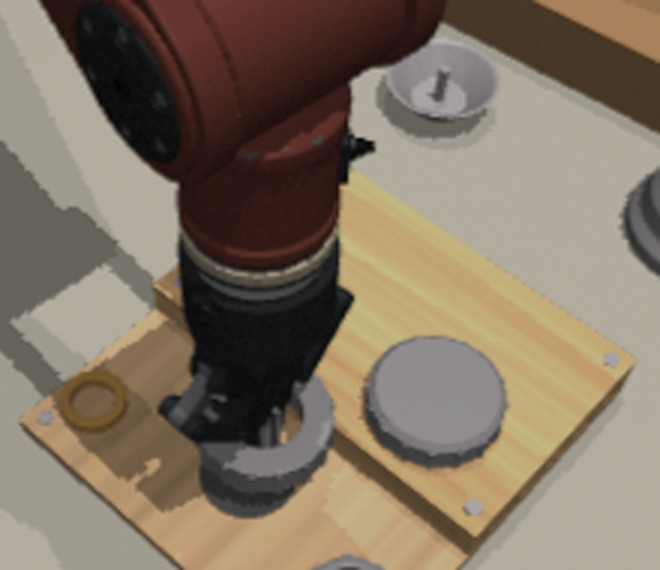

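move_arm([
  [[0.05,0.45,0],0,-1],
  [[0.05,0.45,0],0,-1],
  [[0,0.4,0],0,-1],
  [[0,0,0],0,-1],
])

```text
time_s: 7.08
tool_pos: [0.5661, -0.0014, 0.0437]
orientation: [-3.131, 0.019, -0.027]
wrist_force: [-1.1, -0.5, -0.9]
opening: 0.002
```

```bash
python3 look.py pics/s7.png
```

```text
7.075 [ 0.56607682 -0.00143333  0.04366021] [-1.12348235 -0.50807353 -0.85919727]
```

View pics/s7.png

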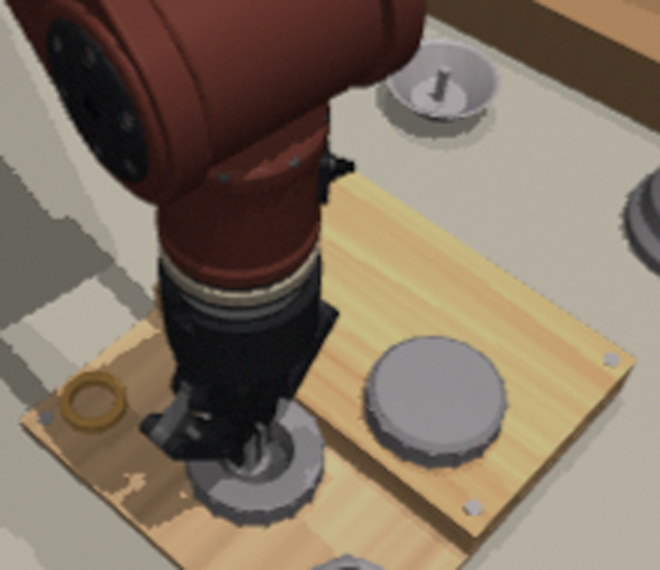

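The nut has dropped: the pin shows inside the hole at crop (250,460). Retract straight up, then look.

move_arm([
  [[0,0,-2],0,-1],
  [[0,0,-4],0,-1],
  [[0,0,-5],0,-1],
  [[-2,5,-2],0,-1],
  [[-2,5,0],0,-1],
])

```text
time_s: 7.75
tool_pos: [0.5248, -0.1019, 0.1827]
orientation: [-3.133, 0.006, -0.038]
wrist_force: [-0.0, 0.2, 0.6]
opening: 0.0
```

move_arm([
  [[-2,5,0],0,-1],
  [[-2,5,0],0,-1],
  [[-2,5,0],0,-1],
  [[-2,4,0],0,-1],
  [[0,0,0],0,-1],
])

```text
time_s: 8.38
tool_pos: [0.4433, -0.3014, 0.1905]
orientation: [3.139, -0.009, 0.06]
wrist_force: [0.4, 1.1, -0.5]
opening: 0.005
```

```bash
python3 look.py pics/s8.png; python3 - <<'E'
from h import *
i=robot.grab_frame('top')[:,:,::-1].copy(); cv2.imwrite('pics/top8.png',i)
cv2.imwrite('pics/top8c.png',cv2.resize(i[125:295,150:330],None,fx=3,fy=3,interpolation=cv2.INTER_CUBIC))
hsv=cv2.cvtColor(i,cv2.COLOR_BGR2HSV)
for o,(x,y,w,h),z in(('nut',(254,176,56,60),.034),('cap',(192,140,60,62),.06)):
    s=hsv[y:y+h,x:x+w];m=((s[:,:,1]<75)&(s[:,:,2]>95)).astype(np.uint8)*255
    c=max(cv2.findContours(m,cv2.RETR_EXTERNAL,cv2.CHAIN_APPROX_NONE)[0],key=cv2.contourArea)
    e=cv2.fitEllipse(cv2.convexHull(c));print(o,e[1],ray('top',(e[0][0]+x,e[0][1]+y),z))
E
```

```text
8.375 [ 0.44327281 -0.30135313  0.19053635] [ 0.36262682  1.10631387 -0.51901479]
nut (48.64023208618164, 49.234657287597656) [0.56460741 0.01033695 0.034     ]
cap (47.237979888916016, 48.88254928588867) [0.62260078 0.10292103 0.06      ]
```

View pics/s8.png

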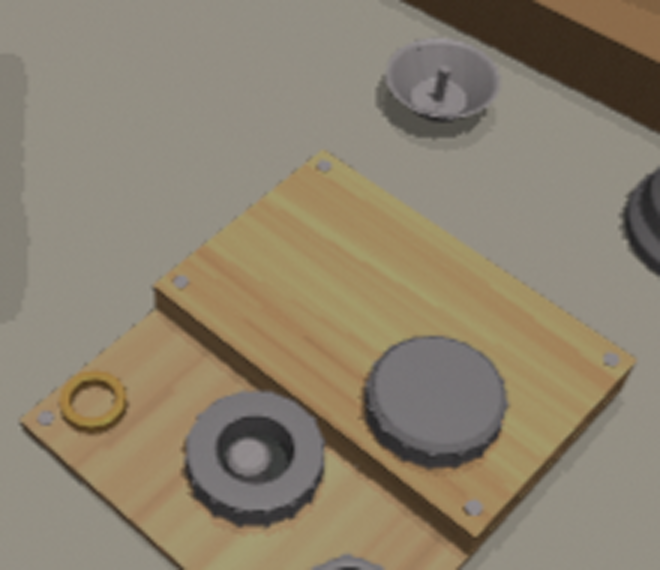

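View pics/top8c.png

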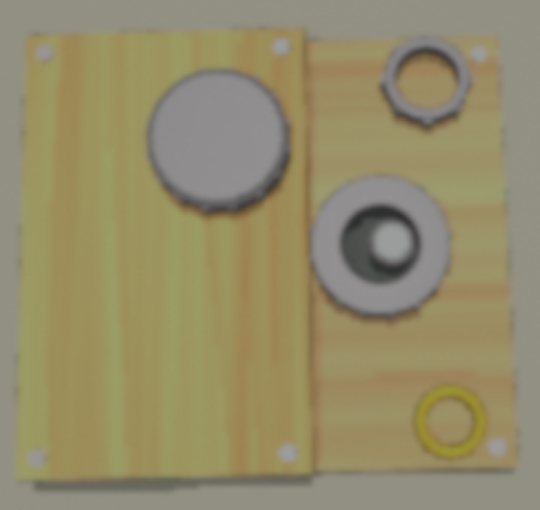

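```bash
python3 - <<'E'
from h import *
ims={'top':cv2.imread('pics/top8.png'),'scene':robot.grab_frame('scene')[:,:,::-1].copy()}
cv2.imwrite('pics/scene9.png',ims['scene'])
for n,(x,y,w,h) in(('top',(254,176,56,60)),('scene',(228,188,54,50))):
    hsv=cv2.cvtColor(ims[n],cv2.COLOR_BGR2HSV)
    s=hsv[y:y+h,x:x+w];m=((s[:,:,1]<75)&(s[:,:,2]>95)).astype(np.uint8)*255
    c=max(cv2.findContours(m,cv2.RETR_EXTERNAL,cv2.CHAIN_APPROX_NONE)[0],key=cv2.contourArea)
    c=cv2.convexHull(c)
    for z in(.030,.034,.04,.046):
        P=np.array([ray(n,(q[0][0]+x,q[0][1]+y),z)[:2] for q in c]);e=cv2.fitEllipse((P*1e3).astype(np.float32))
        print(n,z,np.round(e[0],1),np.round(e[1],1),round(e[2]))
i=cv2.imread('pics/scene9.png')[185:250,215:300];cv2.imwrite('pics/z9.png',cv2.resize(i,None,fx=8,fy=8,interpolation=cv2.INTER_CUBIC))
E
```

```text
top 0.03 [565.7  10.2] [85.  86.9] 85
top 0.034 [565.1  10.4] [84.6 86.4] 85
top 0.04 [564.2  10.6] [83.8 85.6] 85
top 0.046 [563.4  10.8] [83.1 84.9] 85
scene 0.03 [562.4  11.2] [80.8 84.6] 117
scene 0.034 [563.9   9.5] [80.3 84. ] 117
scene 0.04 [566.2   6.9] [79.4 83.1] 117
scene 0.046 [568.5   4.4] [78.6 82.3] 117
```

View pics/z9.png

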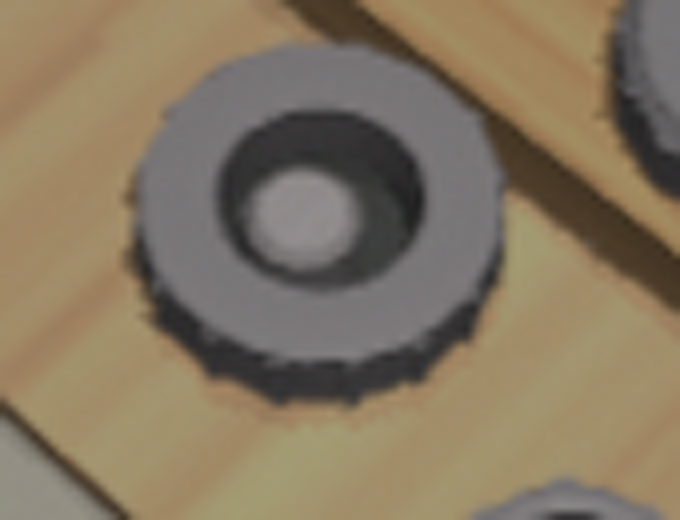

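```bash
python3 - <<'E'
from h import *
# rear rim gap to deck edge, predicted for flat nut, vs original-nut ellipse ratio as reference
for z in (.034,.037,.040):
    d=[proj('scene',(.5645,.051,.038)),proj('scene',(.5645,.051,z))]; print(z,((d[0]-[215,185])*8).round(),((d[1]-[215,185])*8).round())
im=cv2.imread('pics/scene0.png');hsv=cv2.cvtColor(im,cv2.COLOR_BGR2HSV)
x,y,w,h=238,128,55,45;s=hsv[y:y+h,x:x+w];m=((s[:,:,1]<75)&(s[:,:,2]>95)).astype(np.uint8)*255
c=cv2.convexHull(max(cv2.findContours(m,cv2.RETR_EXTERNAL,cv2.CHAIN_APPROX_NONE)[0],key=cv2.contourArea))
P=np.array([ray('scene',(q[0][0]+x,q[0][1]+y),.06)[:2] for q in c]);e=cv2.fitEllipse((P*1e3).astype(np.float32));print(e)
E
```

```text
0.034 [445.  70.] [444.  79.]
0.037 [445.  70.] [444.  72.]
0.04 [445.  70.] [445.  65.]
((493.89007568359375, 111.44674682617188), (80.5326156616211, 82.3701400756836), 120.67623901367188)
```

```bash
python3 -c "
from station import robot
print(robot.close_job())"
```

```text
the job is handed in; nothing more can be done
None
```

I dragged the lock nut along the deck with the shut fingertips inside its hole, on a diagonal path around the cap and over the edge. Its hole dropped over the pin. I then lifted the fingers clear, backed the arm away and handed in at about 8.5 s.

**Seating:** Both cameras show the pin inside the hole. They place the nut's top at z ≈ 0.034 m, the seated height, and agree on its centre to about 1.5 mm. The back of the rim sits about where a flat nut should be, below the deck edge.

**Off-centre:** The nut lies about 7 mm off the pin axis towards the deck, so it is close to or touching the deck wall. I did not re-centre it.

**Less certain:** The nut's outline in the scene view was slightly less round than before the move (ratio 0.96 against 0.98). That is within about one pixel, so I took it as noise and not tilt.

**Cap:** It measured within about 1 mm of where it started, and a gap to it stayed open throughout. The wrist force readings stayed near zero, about 1.5 N at most.

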